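# Sweep the brass fittings off the tooling slab into the tray

### The arm

A 6-joint arm with a two-finger parallel gripper is mounted at the origin on the work surface. World frame = base frame: x ahead of the robot, y to its left, z up, the work surface at z = 0. Lengths are in m, angles in degrees, forces in N, time in s.
With the tool pointing down it reaches from about 0.375 to 0.925 m from the base axis. Payload 5.7 kg.
Tool frame: the origin (TCP) lies on the centre line of the jaws, within the pads' length; the fingertips stand robot.tcp_to_tips ahead of it and the grasp point (between the pads) lies 2 mm behind it (robot.tcp_to_tips is the distance from the TCP to the fingertips, in m); z points along the fingers, y is the line along which they close (so a half turn about z gives the same grasp; the last joint's range is limited). The gripper opens to 88 mm and grips with 3 to 60 N. Pads are 20 mm wide; open, the fingers measure 115 mm over their backs; the gripper's body (75 mm by 178 mm) begins 61 mm behind the grasp point.
Start: joints at [59.983, 20.558, 86.54, -0, 72.909, -6.595], TCP at [0.238, 0.551, 0.202] pointing down, gripper open.
Joint ranges: [-170.27, 170.27], [-57.76, 135], [12.27, 136.19], [-55.21, 235.2], [11.17, 155.16], [-170.74, 170.74]. Speed limits (degrees/s): [136.94, 136.94, 180, 180, 180, 180].

### API

Orientations are given as a 3x3 rotation matrix whose columns are the frame's x, y, z axes.
In Python, from plant import robot, snapshot gives the robot as it stands.
- The arm moves only by the tool carry_out, never from a script. Its argument "motion" is a list of rows, each a list of 7 numbers: the turn, a rotation vector about the tool's x, y, z in rad, then the shift along the tool's x, y, z in m, then the closure, from 0 (fully open) to 1 (shut). A call has 1 to 10 rows; each row is the pose to reach, as a shift and turn from the pose commanded when the call began, along the tool's axes at that moment; what a row does not reach only later rows make up. A row lasts 1/12 s, in which the tool goes at most 41.7 mm and 7.16 degrees, less where a joint would pass 70% of its speed; a pose out of reach is approached as far as the arm can. A call with a gripper value outside its range is refused whole. The fingers move at their own pace and stop on an object; "force" is the grip in N (left out, the last holds). Time passes only in rows, so rows that repeat a pose let the fingers close. It gives the time, the measured TCP pose, the force, the opening and the grip force at its end, in the units of the state.
- robot.get_state(): the state, without advancing time (a new reading comes with each control period).
- snapshot(name): name is "scene" or "top" or "wrist"; returns a dict with "img" (420x560x3 uint8, red, green, blue), "K" (3x3 intrinsics, pixels), "R" (3x3) and "t" (3): a world point X has camera coordinates R X + t. Camera axes: x right, y down, z forward; pixel columns grow to the right and rows downward; lengths in m; the calibration is good to about 2 mm. A picture is of the moment at which its call begins. There is no depth.
- robot.job_done(): hands the job in; it is judged then, once.
The state is a dict: "t": time; "q": joint angles; "joint_vel": joint speeds; "joint_efforts": joint torques, N m; "eef_pos": TCP position; "tcp_rot": TCP orientation; "wrist_force": force on the tool from outside, world axes, zero at the start; "moment": the same for the moment, N m; "opening": finger opening in m; "finger_force": force on a finger pad.
Only numpy, scipy, OpenCV 4.12 (cv2) and the standard library are available. Lean on these libraries where they do the work, as an engineer would, in place of code of your own. Each camera call takes 0.05 s, during which the arm holds its last target. There are 200 camera calls.

### The job

Clear the leatherworker's stone slab: use the fingertips to sweep the three loose brass fittings (domed stud, ring and square plate) along the slab and over its edge so that they drop into the open metal tray standing against it. Push them only, never pick one up or carry it, and let none fall anywhere but the tray. Leave the knobbed steel weight where it stands on the slab, and the jar and hammer where they are.

Things in the scene. Friction and masses are not known exactly. Their poses are not given: they have to be found in the camera images.
- slab: fixed pale stone slab, 280 mm (its x) by 240 mm (its y) by 45 mm high, flat top. Origin: centre of the underside, at bench level. Tray and case stand against its two y sides, 2 mm off. Fittings and weight stand in four lanes along its y, one per lane, in any order: lane centres near x = -82, -28, 28, 82 mm (give or take 6 mm), y between -65 and 65 mm.
- tray: fixed open dark metal tray, 280 mm (its x) by 130 mm (its y), 28 mm high (17 mm lower than the slab's top), walls 4 mm. Origin: centre of the underside. Stands along the slab's +y or its -y side, either may happen, with axes parallel to the slab's.
- case: fixed closed flat dark wooden case, same outline as the tray and 35 mm high, along the slab's other y side. Not a place for the fittings. Origin: centre of the underside.
- stud: loose round domed brass stud, 30 mm diameter, 10.5 mm high with a straight side 6 mm high, about 30 g, lying flat on the slab. Origin: centre of the underside.
- ring: loose flat brass ring, 36 mm outside and 22 mm inside diameter, 8 mm high, about 35 g, lying flat on the slab. Origin: centre of the underside.
- plate: loose square brass plate, 26 by 26 mm, 7 mm high with a small boss 2.5 mm higher, about 35 g, lying flat on the slab, its sides within 23 degrees of the slab's sides. Origin: centre of the underside.
- weight: loose steel pattern weight with a narrow waist and knob, 38 mm base diameter, 42 mm high, 260 g, standing on the slab among the fittings. To be left alone. Origin: centre of the underside.
- jar: loose closed amber jar, 64 mm diameter, 85 mm high, standing on the bench beyond the slab. To be left alone. Origin: centre of the underside.
- hammer: loose hammer 240 mm long lying on the bench beyond the slab, roughly along world y. To be left alone. Origin: underside, within 40 mm of the middle of its length.

How it is judged:
By the outcome, as a careful person would: the job done as asked, in the order asked, and still so for the second after the job is handed in, with the robot touching nothing.
It also fails if it takes over 64 s, if anything falls off the work surface, if the arm or the gripper's body presses on something with over 40 N, if the wrist force passes 120 N, or if a joint passes its speed limit or range.

## Working session

There is one attempt and no reset: what is moved stays moved. The work goes in short steps, Python scripts to look and compute and a tool call to move; the robot and the scene stay as the last step left them, time stands still between calls to the robot, and variables do not carry over. Pictures are saved under pics/ and viewed, at most 10 in all, crops included, and the job is handed in when it is done.

Besides the shell and the picture viewer there is one more tool, called after "Emit:" as name([rows], argument=value, ...), one row to a line, values as JSON. carry_out: Moves the arm, as the interface text tells. Its arguments: {"type":"object","properties":{"motion":{"type":"array","items":{"type":"array","items":{"type":"number"}}},"force":{"type":"number"}},"required":["motion"]}

```bash
mkdir -p pics; ls
python3 - <<'E'
from plant import robot, snapshot
import cv2, numpy as np
s=robot.get_state(); print(s['t'],s['eef_pos'],np.round(s['tcp_rot'],3).tolist(),s['opening'],robot.tcp_to_tips)
for n in ('top','scene'):
    d=snapshot(n); cv2.imwrite(f'pics/{n}1.png',d['img'][:,:,::-1]); print(n,np.round(d['K'],1).tolist(),np.round(d['R'],3).tolist(),np.round(d['t'],3))
E
```

```text
pics
0.0 [0.23817906 0.54993452 0.20142613] [[-0.918, 0.398, -0.001], [0.398, 0.918, -0.002], [0.0, -0.002, -1.0]] 0.0878002984841262 0.017
top [[436.4, 0.0, 275.5], [0.0, 436.4, 209.7], [0.0, 0.0, 1.0]] [[0.029, -0.998, 0.05], [-0.985, -0.037, -0.168], [0.169, -0.045, -0.985]] [-0.022  0.651  0.656]
scene [[512.2, 0.0, 273.3], [0.0, 512.2, 204.4], [0.0, 0.0, 1.0]] [[-0.552, 0.834, -0.007], [0.677, 0.443, -0.587], [-0.486, -0.329, -0.81]] [ 0.321 -0.401  1.155]
```

View pics/top1.png

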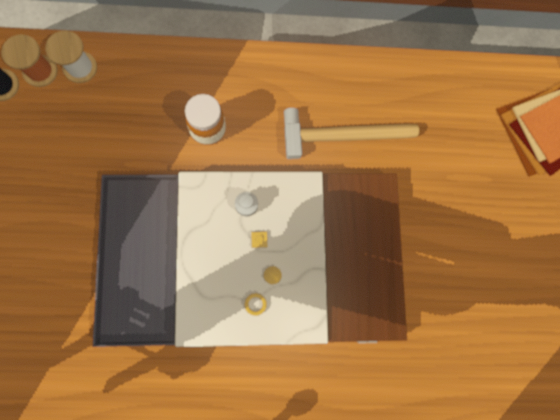

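View pics/scene1.png

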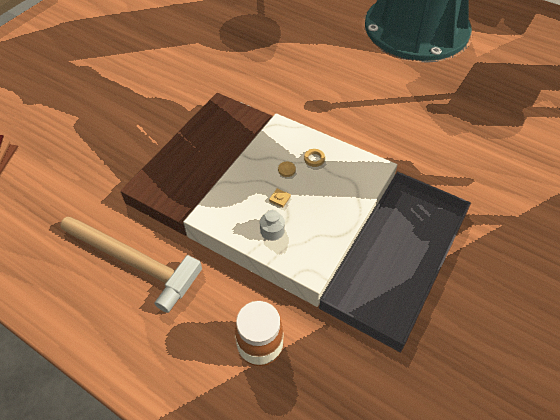

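The top view shows the tray on the left (+y) and the case on the right. On the slab are the weight at (246,204), plate (260,240), stud (272,275) and ring (256,304). The slab corners are near (178,172), (323,172), (327,346) and (176,346). Next I'll measure them.

```bash
cat > h.py <<'E'
import cv2, numpy as np
from plant import robot, snapshot
def ray(d,uv,z):
    uv=np.atleast_2d(uv).astype(float); R,t=d['R'],d['t']
    v=np.c_[uv,np.ones(len(uv))]@np.linalg.inv(d['K']).T@R
    c=-R.T@t
    return c+v*((z-c[2])/v[:,2])[:,None]
def brass(d,poly,top):
    hsv=cv2.cvtColor(d['img'],cv2.COLOR_RGB2HSV)
    m=cv2.inRange(hsv,(12,110,60),(35,255,255)); k=np.zeros_like(m); cv2.fillPoly(k,[np.int32(poly)],255)
    cs,_=cv2.findContours(m&k,cv2.RETR_EXTERNAL,cv2.CHAIN_APPROX_NONE)
    for c in cs:
        if cv2.contourArea(c)>40:
            p=ray(d,c[:,0],top); r=cv2.minAreaRect(np.float32(p[:,:2]*1000))
            print('brass px',c[:,0].mean(0).round(),'rect mm',np.round(r[0],1),np.round(r[1],1),round(r[2],1))
E
python3 - <<'E'
from h import *
d=snapshot('top')
g=d['img'].astype(int); 
m=((g.min(2)>110)&(g.max(2)-g.min(2)<75)).astype(np.uint8)*255
m=cv2.morphologyEx(m,cv2.MORPH_OPEN,np.ones((5,5)))
c=max(cv2.findContours(m[150:370,150:350].copy(),0,2)[0],key=cv2.contourArea)[:,0]+[150,150]
q=cv2.boxPoints(cv2.minAreaRect(ray(d,c,.045)[:,:2].astype(np.float32)*1000)); r=cv2.minAreaRect(ray(d,c,.045)[:,:2].astype(np.float32)*1000)
print('slab',r,q.round())
brass(d,[(183,178),(318,178),(320,340),(182,340)],.050)
print('weight base-ish',ray(d,(246,204),.07))
e=snapshot('scene'); brass(e,[(280,122),(390,170),(318,285),(195,225)],.050)
print('weight knob scene',ray(e,(271,216),.085),'top knob',ray(d,(246,201),.085))
print('jar',ray(d,(204,104),.085),'hammer',ray(d,[(292,110),(294,155),(418,130)],.02))
E
```

```text
slab ((577.089111328125, 36.663185119628906), (281.40826416015625, 241.25454711914062), 2.5172934532165527) [[431. 151.]
 [442. -90.]
 [723. -78.]
 [712. 163.]]
brass px [255. 304.] rect mm [500.8  27.3] [32.5 31.7] 1.9
brass px [272. 275.] rect mm [546.2   1.7] [25.4 25.7] 1.8
brass px [259. 239.] rect mm [602.5  24.6] [24.4 22.8] 2.0
weight base-ish [[0.65647108 0.04745605 0.07      ]]
brass px [280. 197.] rect mm [602.1  25.9] [29.1 27.1] 3.9
brass px [286. 169.] rect mm [546.4   3.7] [30.2 28.2] 33.2
brass px [314. 157.] rect mm [499.8  28.8] [37.9 33.9] 33.1
weight knob scene [[0.65925702 0.04843959 0.085     ]] top knob [[0.6584907  0.04729442 0.085     ]]
jar [[0.81529136 0.1213383  0.085     ]] hammer [[ 0.83934901 -0.02650607  0.02      ]
 [ 0.75616524 -0.0318837   0.02      ]
 [ 0.8126343  -0.25467435  0.02      ]]
```

Emit:
carry_out([
  [0, 0, 0.67, -0.28, -0.25, 0.0, 0.86],
  [0, 0, 0.67, -0.28, -0.25, 0.0, 0.86],
  [0, 0, 0.67, -0.28, -0.25, 0.0, 0.86],
  [0, 0, 0.67, -0.28, -0.25, 0.0, 0.86],
  [0, 0, 0.67, -0.28, -0.25, 0.0, 0.86],
  [0, 0, 0.67, -0.28, -0.25, 0.0, 0.86],
  [0, 0, 0.67, -0.28, -0.25, 0.0, 0.86],
  [0, 0, 0.67, -0.28, -0.25, 0.0, 0.86],
  [0, 0, 0.67, -0.28, -0.25, 0.0, 0.86],
  [0, 0, 0.67, -0.28, -0.25, 0.0, 0.86],
], force=10)

```text
t: 1.03
eef_pos: [0.3989, 0.2039, 0.2024]
tcp_rot: [[-0.467, 0.884, 0.002], [0.884, 0.467, -0.003], [-0.003, 0.0, -1.0]]
wrist_force: [-0.1, 0.1, -0.2]
opening: 0.0246
finger_force: 0.0
```

Emit:
carry_out([
  [0, 0, 0.442, -0.25, -0.016, 0.08, 0.86],
  [0, 0, 0.442, -0.25, -0.016, 0.08, 0.86],
  [0, 0, 0.442, -0.25, -0.016, 0.08, 0.86],
  [0, 0, 0.442, -0.25, -0.016, 0.08, 0.86],
  [0, 0, 0.442, -0.25, -0.016, 0.08, 0.86],
  [0, 0, 0.442, -0.25, -0.016, 0.08, 0.86],
  [0, 0, 0.442, -0.25, -0.016, 0.08, 0.86],
  [0, 0, 0.442, -0.25, -0.016, 0.08, 0.86],
  [0, 0, 0.442, -0.25, -0.016, 0.08, 0.86],
])

```text
t: 1.78
eef_pos: [0.4995, -0.0178, 0.1219]
tcp_rot: [[-0.048, 0.999, -0.002], [0.999, 0.048, 0.001], [0.001, -0.002, -1.0]]
wrist_force: [0.1, -0.0, -0.0]
opening: 0.0119
finger_force: 0.0
```

Run:
```python
from h import *
d=snapshot('wrist'); cv2.imwrite('pics/w1.png',d['img'][:,:,::-1]); print(robot.get_state()['eef_pos'],robot.get_state()['tcp_rot'].round(3).tolist() if hasattr(robot.get_state()['tcp_rot'],'round') else robot.get_state()['tcp_rot'])
h,w=420,560
brass(d,[(0,0),(w,0),(w,h),(0,h)],.050)
```

```text
[ 0.49928453 -0.01704308  0.12221577] [[-0.05, 0.999, -0.001], [0.999, 0.05, 0.001], [0.001, -0.001, -1.0]]
brass px [211. 403.] rect mm [ 473.2 -178.9] [371.1  58.5] 2.9
brass px [ 14. 372.] rect mm [ 281.6 -168.5] [ 6.6 18.2] 1.2
brass px [510. 402.] rect mm [ 698.2 -167. ] [73.6 59.3] 2.9
brass px [313. 344.] rect mm [ 532.7 -129.6] [ 7.7 68.4] 6.0
brass px [245. 316.] rect mm [ 475.7 -104.8] [ 4.  12.9] 1.2
brass px [551. 293.] rect mm [712.1 -70.5] [21.4 64.7] 14.8
brass px [343. 192.] rect mm [544.9   1.1] [28.6 29.5] 49.3
brass px [425. 164.] rect mm [601.5  24.3] [27.5 25.7] 2.8
brass px [281. 154.] rect mm [498.8  26.5] [34.8 34.5] 2.8
brass px [ 94. 158.] rect mm [ 3.554e+02 -3.000e-01] [166.2 235.4] 2.4
```

View pics/w1.png

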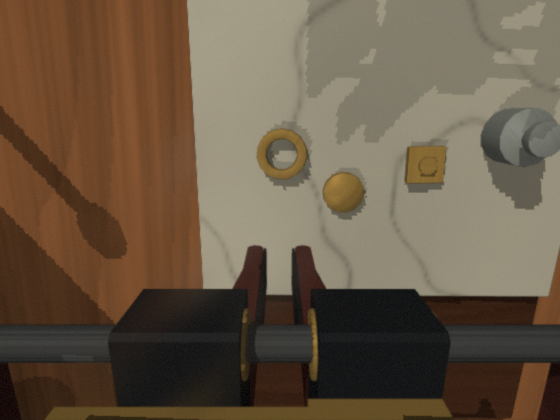

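The wrist view shows ring (281,154), stud (343,192) and an almost square-on plate (425,164). They agree with the top view to within 2–3 mm. The fingertips sit in the ring's lane, so I'll descend behind it.

Emit:
carry_out([
  [0, 0, 0, 0, 0.002, 0.03, 0.86],
  [0, 0, 0, 0, 0.002, 0.05, 0.86],
  [0, 0, 0, 0, 0.002, 0.057, 0.86],
  [0, 0, 0, 0, 0.002, 0.057, 0.86],
  [0, 0, 0, 0, 0.002, 0.057, 0.86],
])

```text
t: 2.25
eef_pos: [0.5017, -0.0168, 0.0658]
tcp_rot: [[-0.051, 0.999, -0.0], [0.999, 0.051, 0.0], [0.0, -0.0, -1.0]]
wrist_force: [0.3, -0.3, 1.1]
opening: 0.0121
finger_force: 0.0
```

Emit:
carry_out([
  [0, 0, 0, 0.006, 0, 0.001, 0.86],
  [0, 0, 0, 0.014, 0, 0.001, 0.86],
  [0, 0, 0, 0.022, 0, 0.001, 0.86],
  [0, 0, 0, 0.032, 0, 0.001, 0.86],
  [0, 0, 0, 0.042, 0, 0.001, 0.86],
  [0, 0, 0, 0.052, 0, 0.001, 0.86],
  [0, 0, 0, 0.062, 0, 0.001, 0.86],
  [0, 0, 0, 0.072, 0, 0.001, 0.86],
  [0, 0, 0, 0.08, 0, 0.001, 0.86],
  [0, 0, 0, 0.084, 0, 0.001, 0.86],
])

```text
t: 3.08
eef_pos: [0.4976, 0.0672, 0.0642]
tcp_rot: [[-0.051, 0.999, -0.0], [0.999, 0.051, 0.0], [0.0, -0.0, -1.0]]
wrist_force: [0.9, -0.5, -0.8]
opening: 0.0124
finger_force: 0.0
```

Run:
```python
from h import *
d=snapshot('wrist'); brass(d,[(195,0),(555,0),(555,235),(203,235)],.050)
d=snapshot('top'); brass(d,[(183,178),(318,178),(320,340),(182,340)],.050); print(robot.get_state()['eef_pos'])
```

```text
brass px [259. 239.] rect mm [603.3  24.6] [22.8 22.8] 2.0
[0.4977083  0.06665375 0.0641921 ]
```

Emit:
carry_out([
  [0, 0, 0, 0.006, 0, 0, 0.86],
  [0, 0, 0, 0.015, 0, 0, 0.86],
  [0, 0, 0, 0.026, 0, 0, 0.86],
  [0, 0, 0, 0.039, 0, 0, 0.86],
  [0, 0, 0, 0.053, 0, 0, 0.86],
  [0, 0, 0, 0.067, 0, 0, 0.86],
  [0, 0, 0, 0.081, 0, 0, 0.86],
  [0, 0, 0, 0.09, 0, 0, 0.86],
  [0, 0, 0, 0.092, 0, -0.005, 0.86],
  [0, 0, 0, 0.092, 0, -0.04, 0.86],
])

```text
t: 4.02
eef_pos: [0.4889, 0.1577, 0.1005]
tcp_rot: [[-0.051, 0.999, -0.01], [0.999, 0.051, -0.002], [-0.001, -0.01, -1.0]]
wrist_force: [0.6, -0.1, 0.4]
opening: 0.0123
finger_force: 0.0
```

Run:
```python
from h import *
d=snapshot('scene'); cv2.imwrite('pics/s2.png',d['img'][:,:,::-1]); brass(d,[(280,122),(390,170),(318,285),(195,225)],.050)
```

```text
brass px [280. 197.] rect mm [602.1  25.9] [29.1 27. ] 3.9
brass px [286. 169.] rect mm [546.4   3.7] [30.2 28.2] 33.2
brass px [314. 157.] rect mm [499.8  28.8] [37.9 33.9] 33.1
```

View pics/s2.png

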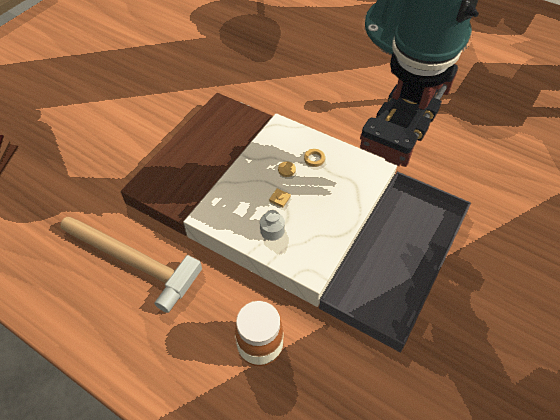

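The scene view shows the ring unmoved at (314,157), with the gripper around (390,150). I'll check where the fingertips should project against where they appear.

Run:
```python
from h import *
s=robot.get_state(); p=np.array(s['eef_pos']); z=np.array(s['tcp_rot'])[:,2]; y=np.array(s['tcp_rot'])[:,1]
print(s['t'],p,s['q'])
for n in('scene','top','wrist'):
    d=snapshot(n)
    for X in (p,p+z*.017,p-z*.063, np.array([.4995,.027,.05])):
        c=d['R']@X+d['t']; print(n,(d['K']@c/c[2])[:2].round(), end=' ')
    print()
    cv2.imwrite(f'pics/{n}3.png',d['img'][:,:,::-1])
    if n!='scene': brass(d,[(183,178),(318,178),(320,340),(182,340)],.050)
```

```text
4.0667 [0.49447402 0.15849944 0.10878541] [ 1.01592437e+01  2.01515308e+01  1.02736631e+02 -1.75588391e-02
  5.69737047e+01  7.23969012e+00]
scene [392. 165.] scene [390. 172.] scene [400. 136.] scene [313. 157.] 
top [163. 307.] top [166. 307.] top [154. 310.] top [255. 304.] 
brass px [255. 304.] rect mm [500.8  27.3] [32.6 31.6] 1.9
brass px [272. 275.] rect mm [547.    1.8] [27.  25.7] 1.6
brass px [259. 239.] rect mm [603.3  24.6] [22.8 22.8] 2.0
wrist [278. 251.] wrist [278. 240.] wrist [278. 315.] wrist [276. 377.] 
brass px [244. 324.] rect mm [473.3  73.4] [27.5  5.2] 83.0
brass px [313. 324.] rect mm [524.8  76.1] [ 7.1 28.5] 10.8
brass px [187. 233.] rect mm [432.3 143.5] [83.1  9.4] 88.1
```

View pics/top3.png

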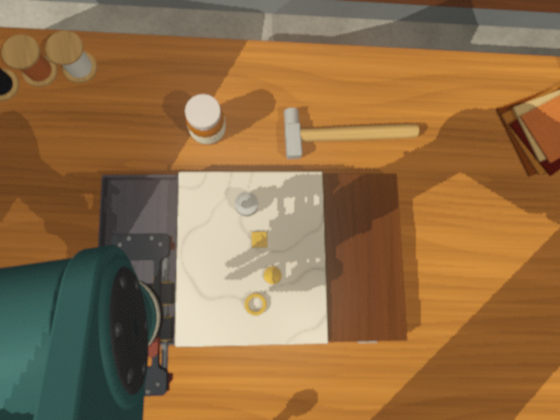

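The pose projects where the gripper appears, and the top view shows the ring untouched at (256,304). The tips must have ridden over it, so they sit higher than the state suggests. I'll go back behind the ring and find the slab by touch.

Emit:
carry_out([
  [0, 0, 0, -0.04, 0, 0, 0.86],
  [0, 0, 0, -0.08, 0, 0, 0.86],
  [0, 0, 0, -0.12, 0, 0, 0.86],
  [0, 0, 0, -0.16, 0, 0, 0.86],
  [0, 0, 0, -0.18, 0, 0, 0.86],
  [0, 0, 0, -0.18, 0, 0.02, 0.86],
  [0, 0, 0, -0.18, 0, 0.035, 0.86],
  [0, 0, 0, -0.18, 0, 0.043, 0.86],
  [0, 0, 0, -0.18, 0, 0.043, 0.86],
  [0, 0, 0, -0.18, 0, 0.043, 0.86],
])

```text
t: 5.05
eef_pos: [0.5013, -0.0218, 0.0606]
tcp_rot: [[-0.05, 0.999, -0.002], [0.999, 0.05, 0.0], [0.0, -0.002, -1.0]]
wrist_force: [0.5, -0.0, -0.0]
opening: 0.0128
finger_force: 0.0
```

Run:
```python
from h import *
d=snapshot('scene'); s=robot.get_state(); print(s['eef_pos'])
p=np.array(s['eef_pos'])-[0,0,.017]; c=d['R']@p+d['t']; u,v=(d['K']@c/c[2])[:2].astype(int); print(u,v)
im=cv2.resize(d['img'][v-70:v+70,u-90:u+90],None,fx=4,fy=4,interpolation=cv2.INTER_CUBIC)[:,:,::-1].copy()
cv2.circle(im,(360,280),3,(0,0,255),-1); cv2.imwrite('pics/s4.png',im)
```

```text
[ 0.50208771 -0.02179134  0.06125755]
287 148
```

View pics/s4.png

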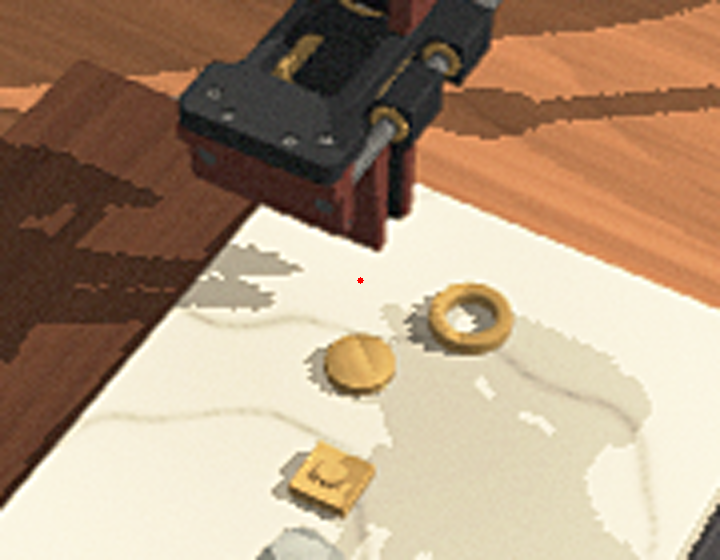

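The crop shows the fingertips at about crop (388,232), 12 px above the predicted mark. They are well above the slab, even though the state puts the tips at 44 mm. I'll triangulate the tips from wrist and scene.

Run:
```python
from h import *
w=snapshot('wrist'); e=snapshot('scene'); s=robot.get_state(); T=np.array(s['tcp_rot']); p=np.array(s['eef_pos'])
print('wrist cam in tool', (T.T@(-w['R'].T@w['t']-p)).round(4), 'cam world',(-w['R'].T@w['t']).round(3), 'eef',p.round(4))
cv2.imwrite('pics/w5.png',w['img'][:,:,::-1])
def P(d): return d['K']@np.c_[d['R'],d['t']]
for a in ((279,247),):
  for b in ((294,136.7),(291,139.5),(297,132)):
    X=cv2.triangulatePoints(P(w),P(e),np.float64([a]).T,np.float64([b]).T)[:,0]; X=X[:3]/X[3]
    c=w['R']@X+w['t'];c2=e['R']@X+e['t']; print(b,X.round(4),'resid',(w['K']@c/c[2])[:2].round(1),(e['K']@c2/c2[2])[:2].round(1), 'in tool',(T.T@(X-p)).round(4))
brass(w,[(0,0),(559,0),(559,235),(0,235)],.050)
```

```text
wrist cam in tool [ 0.0735 -0.0008 -0.1822] cam world [0.498 0.052 0.244] eef [ 0.5028 -0.0218  0.0618]
(294, 136.7) [ 0.5012 -0.0116  0.0787] resid [278.9 244.3] [293.7 136.5] in tool [ 0.0102 -0.001  -0.0169]
(291, 139.5) [ 0.5016 -0.0165  0.0689] resid [279.  246.5] [290.9 139.5] in tool [ 0.0053 -0.0009 -0.0071]
(297, 132) [ 0.501  -0.0063  0.0926] resid [278.9 244.3] [296.7 131.8] in tool [ 0.0155 -0.001  -0.0307]
brass px [358. 208.] rect mm [545.    1.1] [28.8 30. ] 49.4
brass px [465. 172.] rect mm [601.4  24.2] [28.  26.5] 4.0
brass px [278. 158.] rect mm [498.8  26.5] [34.8 35.2] 3.0
brass px [ 81. 120.] rect mm [388.   37.5] [ 98.8 121.3] 2.4
```

View pics/w5.png

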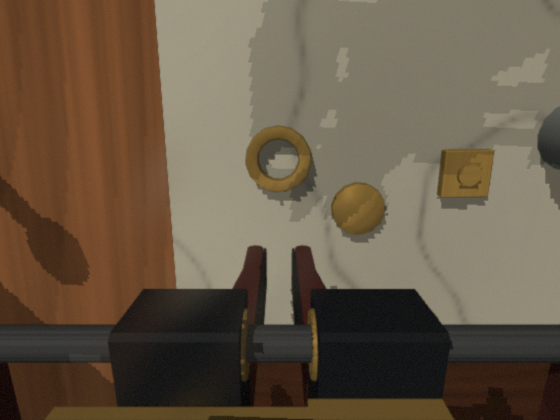

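The wrist view shows ring (278,158), stud (358,208) and plate (466,173), all in place. The triangulated tips come out about 30 mm higher than reported. I'll lower in steps and watch the force.

Emit:
carry_out([
  [0, 0, 0, 0, 0, 0.008, 0.86],
  [0, 0, 0, 0, 0, 0.016, 0.86],
  [0, 0, 0, 0, 0, 0.018, 0.86],
  [0, 0, 0, 0, 0, 0.018, 0.86],
])

```text
t: 5.53
eef_pos: [0.5014, -0.0217, 0.0424]
tcp_rot: [[-0.05, 0.999, -0.002], [0.999, 0.05, 0.0], [0.0, -0.002, -1.0]]
wrist_force: [0.1, -0.9, 0.8]
opening: 0.0125
finger_force: 0.0
```

Run:
```python
from h import *
d=snapshot('scene'); s=robot.get_state(); print(s['eef_pos'],s['wrist_force'])
im=cv2.resize(d['img'][78:218,197:377],None,fx=4,fy=4,interpolation=cv2.INTER_CUBIC)[:,:,::-1]; cv2.imwrite('pics/s6.png',im)
```

```text
[ 0.50167839 -0.02182539  0.04270835] [ 0.02814551  0.2439627  -0.67475819]
```

View pics/s6.png

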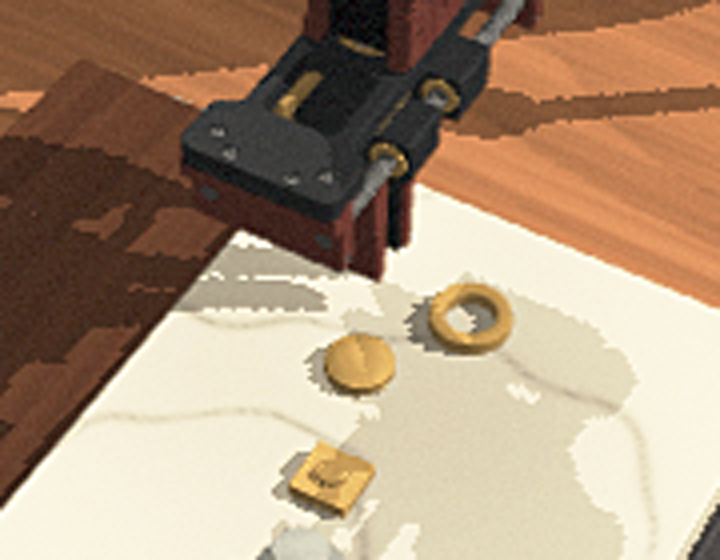

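The tips moved to about crop (377,277) and are still roughly 15 mm above the slab. I'll keep going down with force checks.

Emit:
carry_out([
  [0, 0, 0, 0, 0, 0.005, 0.86],
  [0, 0, 0, 0, 0, 0.01, 0.86],
  [0, 0, 0, 0, 0, 0.01, 0.86],
  [0, 0, 0, 0, 0, 0.01, 0.86],
])

```text
t: 5.92
eef_pos: [0.5019, -0.0219, 0.0329]
tcp_rot: [[-0.05, 0.999, -0.001], [0.999, 0.05, 0.0], [0.0, -0.001, -1.0]]
wrist_force: [-0.7, -0.4, -0.6]
opening: 0.0125
finger_force: 0.0
```

Emit:
carry_out([
  [0, 0, 0, 0, 0, 0.001, 0.86],
  [0, 0, 0, 0, 0, 0.002, 0.86],
  [0, 0, 0, 0, 0, 0.002, 0.86],
])

```text
t: 6.17
eef_pos: [0.5022, -0.022, 0.0312]
tcp_rot: [[-0.05, 0.999, -0.0], [0.999, 0.05, -0.0], [-0.0, -0.0, -1.0]]
wrist_force: [0.3, 0.4, 0.1]
opening: 0.0121
finger_force: 0.0
```

Emit:
carry_out([
  [0, 0, 0, 0, 0, 0.001, 0.86],
  [0, 0, 0, 0, 0, 0.0015, 0.86],
  [0, 0, 0, 0, 0, 0.0015, 0.86],
])

```text
t: 6.42
eef_pos: [0.5022, -0.022, 0.0297]
tcp_rot: [[-0.05, 0.999, -0.0], [0.999, 0.05, -0.0], [-0.0, -0.0, -1.0]]
wrist_force: [-0.1, 0.9, 0.3]
opening: 0.0123
finger_force: 0.0
```

Emit:
carry_out([
  [0, 0, 0, 0, 0, 0.001, 0.86],
  [0, 0, 0, 0, 0, 0.001, 0.86],
])

```text
t: 6.58
eef_pos: [0.5022, -0.022, 0.0287]
tcp_rot: [[-0.05, 0.999, -0.0], [0.999, 0.05, -0.0], [-0.0, -0.0, -1.0]]
wrist_force: [-0.5, -0.8, 0.1]
opening: 0.0121
finger_force: 0.0
```

Emit:
carry_out([
  [0, 0, 0, 0, 0, 0.001, 0.86],
  [0, 0, 0, 0, 0, 0.001, 0.86],
])

```text
t: 6.75
eef_pos: [0.5021, -0.022, 0.0276]
tcp_rot: [[-0.05, 0.999, -0.0], [0.999, 0.05, -0.0], [-0.0, -0.0, -1.0]]
wrist_force: [-1.0, 0.5, -0.8]
opening: 0.0121
finger_force: 0.0
```

Run:
```python
from h import *
d=snapshot('scene'); s=robot.get_state(); print(s['eef_pos'],s['wrist_force'])
im=cv2.resize(d['img'][78:218,197:377],None,fx=4,fy=4,interpolation=cv2.INTER_CUBIC)[:,:,::-1]; cv2.imwrite('pics/s7.png',im)
```

```text
[ 0.50215497 -0.02198148  0.02768351] [-0.264078    0.94627697  0.02734327]
```

View pics/s7.png

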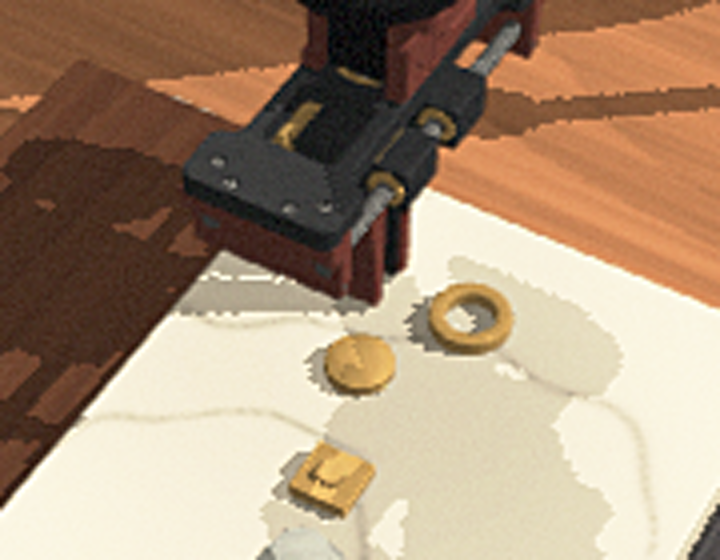

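Nearly down: the front tip is at crop (377,303), against about 310 expected at the slab. The gripper body is still far above the fittings. I'll continue to light contact.

Emit:
carry_out([
  [0, 0, 0, 0, 0, 0.001, 0.86],
  [0, 0, 0, 0, 0, 0.001, 0.86],
])

```text
t: 6.97
eef_pos: [0.5022, -0.022, 0.0266]
tcp_rot: [[-0.05, 0.999, -0.0], [0.999, 0.05, -0.0], [-0.0, -0.0, -1.0]]
wrist_force: [-0.7, -0.2, 0.0]
opening: 0.0123
finger_force: 0.0
```

Emit:
carry_out([
  [0, 0, 0, 0, 0, 0.001, 0.86],
  [0, 0, 0, 0, 0, 0.001, 0.86],
])

```text
t: 7.13
eef_pos: [0.5021, -0.022, 0.0256]
tcp_rot: [[-0.05, 0.999, -0.0], [0.999, 0.05, -0.0], [-0.0, -0.0, -1.0]]
wrist_force: [-0.5, 0.0, -0.2]
opening: 0.0124
finger_force: 0.0
```

Emit:
carry_out([
  [0, 0, 0, 0, 0, 0.001, 0.86],
  [0, 0, 0, 0, 0, 0.001, 0.86],
])

```text
t: 7.3
eef_pos: [0.5023, -0.022, 0.025]
tcp_rot: [[-0.05, 0.999, 0.0], [0.999, 0.05, -0.0], [-0.0, 0.0, -1.0]]
wrist_force: [-0.4, 0.6, 3.2]
opening: 0.012
finger_force: 1.5
```

Contact is at a reported z of 0.025. I'll lift 2 mm and push the ring.

Emit:
carry_out([
  [0, 0, 0, 0, 0, -0.0025, 0.86],
  [0, 0, 0, 0.008, 0, -0.0025, 0.86],
  [0, 0, 0, 0.016, 0, -0.0025, 0.86],
  [0, 0, 0, 0.024, 0, -0.0025, 0.86],
  [0, 0, 0, 0.034, 0, -0.0025, 0.86],
  [0, 0, 0, 0.044, 0, -0.0025, 0.86],
  [0, 0, 0, 0.054, 0, -0.0025, 0.86],
  [0, 0, 0, 0.064, 0, -0.0025, 0.86],
  [0, 0, 0, 0.074, 0, -0.0025, 0.86],
  [0, 0, 0, 0.08, 0, -0.0025, 0.86],
])

```text
t: 8.13
eef_pos: [0.498, 0.0594, 0.0272]
tcp_rot: [[-0.051, 0.999, -0.0], [0.999, 0.051, 0.0], [0.0, -0.0, -1.0]]
wrist_force: [0.2, -0.6, 0.3]
opening: 0.0124
finger_force: 0.1
```

Run:
```python
from h import *
d=snapshot('wrist'); brass(d,[(150,0),(559,0),(559,245),(150,245)],.050); print(robot.get_state()['eef_pos'])
d=snapshot('scene'); brass(d,[(280,122),(390,170),(318,285),(195,225)],.050)
```

```text
brass px [278. 214.] rect mm [495.6  87.6] [35.2 32.9] 3.0
[0.49792386 0.059848   0.02721431]
brass px [279. 198.] rect mm [602.1  25.9] [29.1 27.1] 3.9
brass px [346. 171.] rect mm [495.9  88.8] [38.8 34.5] 29.4
brass px [286. 169.] rect mm [546.4   3.7] [30.1 28.2] 33.2
```

The ring is moving, centred on the fingers. Now over the edge.

Emit:
carry_out([
  [0, 0, 0, 0.007, 0, 0, 0.86],
  [0, 0, 0, 0.017, 0, 0, 0.86],
  [0, 0, 0, 0.029, 0, 0, 0.86],
  [0, 0, 0, 0.043, 0, 0, 0.86],
  [0, 0, 0, 0.057, 0, 0, 0.86],
  [0, 0, 0, 0.071, 0, 0, 0.86],
  [0, 0, 0, 0.085, 0, 0, 0.86],
  [0, 0, 0, 0.096, 0, 0, 0.86],
  [0, 0, 0, 0.097, 0, -0.003, 0.86],
  [0, 0, 0, 0.097, 0, -0.04, 0.86],
])

```text
t: 9.07
eef_pos: [0.4887, 0.1548, 0.063]
tcp_rot: [[-0.051, 0.999, -0.011], [0.999, 0.051, -0.002], [-0.001, -0.011, -1.0]]
wrist_force: [-0.2, 0.6, -0.5]
opening: 0.0124
finger_force: 0.0
```

```bash
cat > chk.py <<'E'
from h import *
s=robot.get_state(); print(s['eef_pos'],s['wrist_force'])
d=snapshot('scene'); print('slab'); brass(d,[(280,122),(390,170),(318,285),(195,225)],.050)
print('tray'); brass(d,[(395,172),(472,205),(405,350),(322,300)],.010)
d=snapshot('top'); print('top all'); brass(d,[(95,175),(320,175),(322,345),(92,345)],.050)
w=snapshot('wrist'); cv2.imwrite('pics/wl.png',w['img'][:,:,::-1])
E
python3 chk.py
```

```text
[0.48872068 0.15476896 0.0629854 ] [-0.15958919  0.55373024 -0.50211817]
slab
brass px [279. 198.] rect mm [602.1  25.9] [29.1 27. ] 3.9
brass px [286. 169.] rect mm [546.8   3. ] [30.2 26.6] 33.2
tray
brass px [418. 319.] rect mm [650.6 294.7] [75.6  4.4] 2.5
brass px [459. 231.] rect mm [474.5 287.5] [119.    3.9] 2.5
brass px [391. 200.] rect mm [478.5 168. ] [45. 25.] 26.4
top all
brass px [272. 275.] rect mm [546.2   1.7] [25.4 25.7] 1.8
brass px [259. 239.] rect mm [603.3  24.6] [22.8 22.8] 1.9
brass px [ 96. 218.] rect mm [628.7 286. ] [141.3  10. ] 3.7
```

Emit:
carry_out([
  [0, 0, 0, -0.036, 0.009, 0, 0.86],
  [0, 0, 0, -0.072, 0.018, 0, 0.86],
  [0, 0, 0, -0.108, 0.027, 0, 0.86],
  [0, 0, 0, -0.144, 0.036, 0, 0.86],
  [0, 0, 0, -0.18, 0.045, 0, 0.86],
  [0, 0, 0, -0.195, 0.049, 0, 0.86],
  [0, 0, 0, -0.195, 0.049, 0.015, 0.86],
  [0, 0, 0, -0.195, 0.049, 0.03, 0.86],
  [0, 0, 0, -0.195, 0.049, 0.03, 0.86],
  [0, 0, 0, -0.195, 0.049, 0.03, 0.86],
])

```text
t: 10.05
eef_pos: [0.5505, -0.0376, 0.0361]
tcp_rot: [[-0.049, 0.999, -0.003], [0.999, 0.049, 0.0], [0.001, -0.003, -1.0]]
wrist_force: [0.0, -0.8, 0.4]
opening: 0.0127
finger_force: 0.0
```

```bash
python3 chk.py
```

```text
[ 0.55051961 -0.03762478  0.03612974] [ 0.04011195 -0.77723195  0.39542748]
slab
brass px [280. 197.] rect mm [602.1  25.8] [29.1 27.2] 3.9
brass px [286. 169.] rect mm [546.4   3.7] [30.1 28.2] 33.2
tray
brass px [437. 278.] rect mm [558.8 290.9] [287.8   4.4] 2.4
brass px [390. 200.] rect mm [478.5 168. ] [45. 25.] 26.4
top all
brass px [167. 308.] rect mm [490.2 164.5] [33.9 18.6] 3.9
brass px [256. 239.] rect mm [603.2  27.8] [22.8 16.3] 2.0
brass px [ 95. 258.] rect mm [565.5 284.4] [267.5  11.2] 2.4
```

The ring is in the tray, though it seems to be leaning on its wall. I'll deal with that after the other two. For the stud I'll push faster at the edge so it flies clear.

Emit:
carry_out([
  [0, 0, 0, 0, -0.002, 0.004, 0.86],
  [0, 0, 0, 0, -0.002, 0.008, 0.86],
  [0, 0, 0, 0, -0.002, 0.0085, 0.86],
  [0, 0, 0, 0.006, -0.002, 0.0085, 0.86],
  [0, 0, 0, 0.014, -0.002, 0.0085, 0.86],
  [0, 0, 0, 0.022, -0.002, 0.0085, 0.86],
  [0, 0, 0, 0.03, -0.002, 0.0085, 0.86],
  [0, 0, 0, 0.038, -0.002, 0.0085, 0.86],
  [0, 0, 0, 0.045, -0.002, 0.0085, 0.86],
  [0, 0, 0, 0.05, -0.002, 0.0085, 0.86],
])

```text
t: 11.03
eef_pos: [0.5475, 0.0135, 0.0288]
tcp_rot: [[-0.051, 0.999, 0.0], [0.999, 0.051, 0.0], [0.0, 0.0, -1.0]]
wrist_force: [-0.3, -0.6, -0.3]
opening: 0.0126
finger_force: 0.1
```

Run:
```python
from h import *
d=snapshot('wrist'); brass(d,[(100,0),(559,0),(559,245),(100,245)],.050); print(robot.get_state()['eef_pos'])
d=snapshot('scene'); brass(d,[(280,122),(390,170),(318,285),(195,225)],.050)
```

```text
brass px [393. 235.] rect mm [601.1  32.9] [27.3 10.6] 3.0
brass px [279. 221.] rect mm [545.7  38.1] [29.  26.7] 3.0
[0.54734384 0.01402359 0.02879544]
brass px [280. 197.] rect mm [602.3  26. ] [28.1 27.2] 5.4
brass px [305. 178.] rect mm [547.2  39.1] [31.5 27.7] 30.9
brass px [274. 136.] rect mm [495.8 -55.2] [32.4  9.8] 8.3
```

Emit:
carry_out([
  [0, 0, 0, 0.006, 0, 0.001, 0.86],
  [0, 0, 0, 0.016, 0, 0.001, 0.86],
  [0, 0, 0, 0.03, 0, 0.001, 0.86],
  [0, 0, 0, 0.048, 0, 0.001, 0.86],
  [0, 0, 0, 0.07, 0, 0.001, 0.86],
  [0, 0, 0, 0.096, 0, 0.001, 0.86],
  [0, 0, 0, 0.125, 0, 0.001, 0.86],
  [0, 0, 0, 0.147, 0, 0.001, 0.86],
  [0, 0, 0, 0.147, 0, -0.003, 0.86],
  [0, 0, 0, 0.147, 0, -0.04, 0.86],
])

```text
t: 11.97
eef_pos: [0.5352, 0.1596, 0.0641]
tcp_rot: [[-0.052, 0.999, -0.011], [0.999, 0.052, -0.002], [-0.001, -0.011, -1.0]]
wrist_force: [0.8, -0.8, -0.1]
opening: 0.0122
finger_force: 0.0
```

```bash
python3 chk.py
```

```text
[0.53518035 0.15962383 0.06407547] [ 0.83754686 -0.82765244 -0.13630504]
slab
brass px [279. 197.] rect mm [602.2  26. ] [29.1 26.7] 2.9
tray
brass px [433. 287.] rect mm [580.6 291.8] [242.7   4.5] 2.4
brass px [387. 231.] rect mm [538.5 191.3] [30.6 29.6] 33.2
brass px [393. 202.] rect mm [478.  173.7] [44.4 15.5] 11.7
top all
brass px [259. 239.] rect mm [603.3  24.6] [22.8 22.8] 2.0
brass px [ 98. 180.] rect mm [689.1 289.5] [20.  11.2] 2.4
```

The stud is flat in the tray. Next the plate.

Emit:
carry_out([
  [0, 0, 0, -0.035, 0.012, 0, 0.86],
  [0, 0, 0, -0.07, 0.024, 0, 0.86],
  [0, 0, 0, -0.105, 0.036, 0, 0.86],
  [0, 0, 0, -0.14, 0.048, 0, 0.86],
  [0, 0, 0, -0.165, 0.057, 0, 0.86],
  [0, 0, 0, -0.175, 0.06, 0, 0.86],
  [0, 0, 0, -0.175, 0.06, 0.015, 0.86],
  [0, 0, 0, -0.175, 0.06, 0.03, 0.86],
  [0, 0, 0, -0.175, 0.06, 0.036, 0.86],
  [0, 0, 0, -0.175, 0.06, 0.036, 0.86],
])

```text
t: 12.95
eef_pos: [0.6065, -0.0122, 0.0307]
tcp_rot: [[-0.05, 0.999, -0.005], [0.999, 0.05, 0.001], [0.001, -0.005, -1.0]]
wrist_force: [-0.9, 0.2, -0.4]
opening: 0.0123
finger_force: 0.0
```

Run:
```python
from h import *
s=robot.get_state();print(s['eef_pos'],s['wrist_force'])
d=snapshot('wrist'); brass(d,[(50,0),(559,0),(559,245),(50,245)],.050)
```

```text
[ 0.60651274 -0.01220696  0.03071556] [-0.90440434  0.21595972 -0.37793728]
brass px [273. 192.] rect mm [601.5  24.1] [25.9 26.4] 3.0
brass px [540. 132.] rect mm [714.5  55. ] [ 27.5 109.7] 14.8
```

Emit:
carry_out([
  [0, 0, 0, 0, -0.003, 0.002, 0.86],
  [0, 0, 0, 0, -0.003, 0.0045, 0.86],
  [0, 0, 0, 0, -0.003, 0.0045, 0.86],
  [0, 0, 0, 0.006, -0.003, 0.0045, 0.86],
  [0, 0, 0, 0.012, -0.003, 0.0045, 0.86],
  [0, 0, 0, 0.018, -0.003, 0.0045, 0.86],
  [0, 0, 0, 0.024, -0.003, 0.0045, 0.86],
  [0, 0, 0, 0.03, -0.003, 0.0045, 0.86],
  [0, 0, 0, 0.036, -0.003, 0.0045, 0.86],
  [0, 0, 0, 0.04, -0.003, 0.0045, 0.86],
])

```text
t: 13.83
eef_pos: [0.6038, 0.0281, 0.0283]
tcp_rot: [[-0.05, 0.999, -0.0], [0.999, 0.05, 0.0], [0.0, -0.0, -1.0]]
wrist_force: [0.0, -0.2, 0.3]
opening: 0.0124
finger_force: 0.1
```

Run:
```python
from h import *
s=robot.get_state();print(s['eef_pos'],s['wrist_force'])
d=snapshot('wrist'); brass(d,[(50,0),(559,0),(559,245),(50,245)],.050)
```

```text
[0.60381492 0.02814694 0.02826395] [ 0.04140826 -0.2290702   0.30741233]
brass px [275. 219.] rect mm [600.2  52.5] [26.  26.1] 3.0
brass px [543. 133.] rect mm [721.8  98.3] [ 26.1 105. ] 3.0
```

Emit:
carry_out([
  [0, 0, 0, 0.006, 0, 0.001, 0.86],
  [0, 0, 0, 0.015, 0, 0.001, 0.86],
  [0, 0, 0, 0.027, 0, 0.001, 0.86],
  [0, 0, 0, 0.042, 0, 0.001, 0.86],
  [0, 0, 0, 0.061, 0, 0.001, 0.86],
  [0, 0, 0, 0.085, 0, 0.001, 0.86],
  [0, 0, 0, 0.114, 0, 0.001, 0.86],
  [0, 0, 0, 0.136, 0, 0.001, 0.86],
  [0, 0, 0, 0.136, 0, -0.003, 0.86],
  [0, 0, 0, 0.136, 0, -0.04, 0.86],
])

```text
t: 14.72
eef_pos: [0.5916, 0.1645, 0.063]
tcp_rot: [[-0.053, 0.999, -0.011], [0.999, 0.053, -0.002], [-0.001, -0.011, -1.0]]
wrist_force: [0.0, -0.2, -0.3]
opening: 0.0121
finger_force: 0.0
```

Emit:
carry_out([
  [0, 0, 0, -0.02, 0, -0.04, 0.86],
  [0, 0, 0, -0.05, 0, -0.06, 0.86],
  [0, 0, 0, -0.09, 0, -0.06, 0.86],
  [0, 0, 0, -0.13, 0, -0.06, 0.86],
  [0, 0, 0, -0.17, 0, -0.06, 0.86],
  [0, 0, 0, -0.2, 0, -0.06, 0.86],
  [0, 0, 0, -0.2, 0, -0.06, 0.86],
])

```text
t: 15.3
eef_pos: [0.6077, -0.0421, 0.1287]
tcp_rot: [[-0.046, 0.999, 0.001], [0.999, 0.046, -0.003], [-0.003, 0.001, -1.0]]
wrist_force: [0.0, -0.2, -0.3]
opening: 0.0123
finger_force: 0.0
```

```bash
python3 chk.py
python3 - <<'E'
from h import *
a=cv2.resize(snapshot('scene')['img'][150:360,310:480],None,fx=2.8,fy=2.8,interpolation=cv2.INTER_CUBIC)[:588,:,::-1]
b=cv2.resize(snapshot('top')['img'][170:350,90:200],None,fx=2.8,fy=2.8,interpolation=cv2.INTER_CUBIC)[:,:,::-1]
b=cv2.copyMakeBorder(b,0,588-b.shape[0],0,0,cv2.BORDER_CONSTANT); im=np.hstack([a,b]); print(im.shape,a.shape); cv2.imwrite('pics/f.png',im)
E
```

```text
[ 0.60766814 -0.04206046  0.12867861] [ 0.02328519 -0.15430677 -0.31559422]
slab
tray
brass px [411. 334.] rect mm [676.1 295.7] [52.9  4.6] 2.5
brass px [371. 255.] rect mm [593.4 189.5] [29.2 26.9] 1.3
brass px [387. 231.] rect mm [538.5 191.9] [31.6 27.2] 26.6
brass px [445. 262.] rect mm [531.3 289.7] [232.7   4.6] 2.4
brass px [390. 200.] rect mm [478.5 168. ] [45. 25.] 26.4
top all
brass px [167. 308.] rect mm [490.3 163.8] [34.  20.1] 4.1
brass px [158. 277.] rect mm [537.7 181.9] [28.3 28.1] 4.0
brass px [162. 244.] rect mm [590. 180.] [25.7 26.9] 2.0
brass px [ 95. 259.] rect mm [565.6 282.1] [267.7   9.8] 3.7
(588, 784, 3) (588, 476, 3)
```

View pics/f.png

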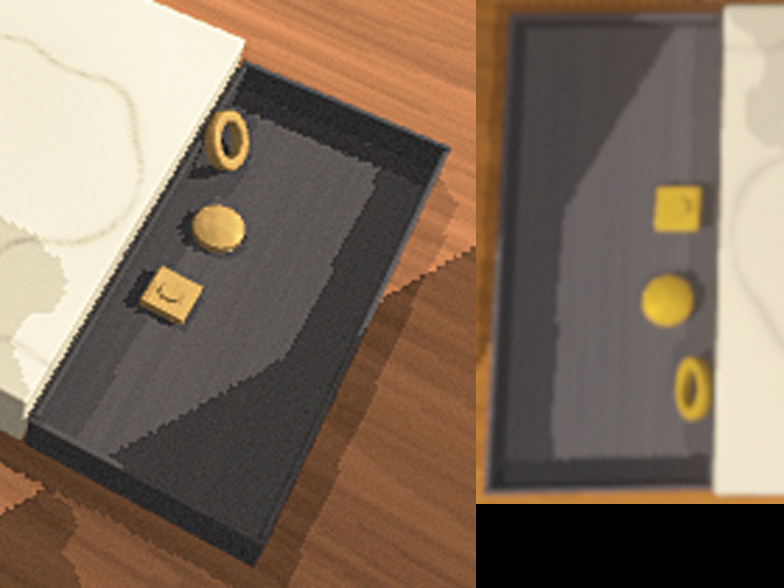

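The picture shows the plate and stud flat in the tray. The ring stands on the tray floor inside it, leaning on the near wall. I'll check its centre against the tray wall and rim, and check that the weight hasn't moved.

Run:
```python
from h import *
w=snapshot('top'); e=snapshot('scene')
def P(d): return d['K']@np.c_[d['R'],d['t']]
def tri(a,b):
    X=cv2.triangulatePoints(P(w),P(e),np.float64([a]).T,np.float64([b]).T)[:,0]; X=X[:3]/X[3]*1000
    d=X[:2]-[577,36.7]; return X.round(),'slab xy',(np.array([[.999,.0439],[-.0439,.999]])@d).round()
cc=lambda d,x0,y0,x1,y1:[c[:,0].mean(0)+[x0,y0] for c in cv2.findContours(cv2.inRange(cv2.cvtColor(d['img'][y0:y1,x0:x1],cv2.COLOR_RGB2HSV),(12,110,60),(35,255,255)),0,1)[0] if cv2.contourArea(c)>40]
a=cc(w,150,293,177,325);b=cc(e,376,182,404,217);print(a,b,tri(a[0],b[0]))
cs=cc(e,370,219,404,245); ts=cc(w,140,260,175,292); print('stud',tri(ts[0],cs[0]))
```

```text
[array([167.31481481, 308.07407407])] [array([390.55555556, 199.87037037])] (array([488., 170.,  21.]), 'slab xy', array([-83., 137.]))
stud (array([538., 191.,   8.]), 'slab xy', array([-32., 156.]))
```

The ring's centre is 11 mm inside the tray wall and below the rim, and it hasn't moved since it dropped. The gripper is clear of everything, so I'm handing in.

```bash
python3 -c "
from h import *
d=snapshot('scene')['img']; a=cv2.imread('pics/scene1.png')[:,:,::-1]
f=lambda i,x0,y0,x1,y1: cv2.inRange(cv2.cvtColor(i[y0:y1,x0:x1],cv2.COLOR_RGB2HSV),(0,0,60),(179,60,200))
t=a[208:240,255:290].copy(); r=cv2.matchTemplate(np.ascontiguousarray(d[198:250,245:300]),t,cv2.TM_CCOEFF_NORMED); print('weight shift',np.array(cv2.minMaxLoc(r)[3])-10,r.max())
print(robot.job_done())"
```

```text
weight shift [0 0] 0.93417704
the job is handed in; nothing more can be done
None
```

The stud, ring and plate were pushed over the slab edge into the tray and the job is handed in: the stud and plate lie flat, the ring leans on the tray's inner wall with its centre inside and below the rim, the weight is unmoved, and the jar and hammer were never approached.

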